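# Feed a cassette with the sprung slide and let it latch half-way

### The arm

A 6-joint arm with a two-finger parallel gripper is mounted at the origin on a cart in front of the work surface, level with it; the furniture and walls round the work are solid. World frame = base frame: x ahead of the robot, y to its left, z up, the work surface at z = 0. Lengths are in m, angles in rad, forces in N, time in s.
With the tool pointing down it reaches from about 0.425 to 0.95 m from the base axis. Payload 14.7 kg.
Tool frame: the origin (TCP) lies at the very end of the fingers, on their centre line; the grasp point (between the pads) lies 19 mm behind it; z points along the fingers, y is the line along which they close (so a half turn about z gives the same grasp; the last joint's range is limited). The gripper opens to 85 mm and grips with 20 to 120 N. Pads are 22 mm wide; open, the fingers measure 114 mm over their backs; the gripper's body (76 mm by 85 mm) begins 54 mm behind the grasp point. The pads swing forward as they close: fully open they stand 13 mm farther back than shut.
Start: joints at [1.082, 0.48, 1.596, -0, 1.065, -0.047], TCP at [0.278, 0.588, 0.231] pointing down, gripper open.
Joint ranges: [-2.75, 2.75], [-0.82, 2.05], [0.23, 2.67], [-1.56, 4.7], [0.09, 2.69], [-2.92, 2.92]. Speed limits (rad/s): [1.89, 1.89, 2.39, 3.01, 3.01, 3.01].

### API

Orientations are given as a 3x3 rotation matrix whose columns are the frame's x, y, z axes.
In Python, from cell import arm gives the robot as it stands.
- The arm moves only by the tool drive_tool, never from a script. Its argument "increments" is a list of rows, each a list of 3 entries, a list of its own where there are three numbers: the turn, a rotation vector about the tool's x, y, z in rad, then the shift along the tool's x, y, z in mm, then the finger opening in mm, from 0 to 85.4. In form: [[[ax, ay, az], [x, y, z], claw], ...]. A call has exactly 8 rows; each row shifts and turns the commanded pose from where the row before left it, along the tool's axes as they then stand; what a row does not reach is not made up. A row lasts 1/8 s, in which the tool goes at most 62.5 mm and 10.7 degrees, less where a joint would pass 70% of its speed; a pose out of reach is approached as far as the arm can. A call with a gripper value outside its range is refused whole. The fingers move at their own pace and stop on an object; "force" is the grip in N (left out, the last holds). Time passes only in rows, so rows that do not move let the fingers close, or fill a call up. It gives the time, the measured TCP pose, the force, the opening and the grip force at its end, in the units of the state.
- arm.get_state(): the state, without advancing time (a new reading comes with each control period).
- arm.get_image(name): name is "scene" or "top" or "wrist"; returns a dict with "color" (480x640x3 uint8, red, green, blue), "vertical_fov" (degrees; the focal length in pixels is half the picture's height over the tangent of half this angle, whatever the lens; pixels are square), "cx", "cy" (the principal point, pixels), "xyz" and "orientation" of the camera in the world. Camera axes: x right, y up, looking along -z (the intrinsics and any distortion apply to the point x, -y, -z); pixel columns grow to the right and rows downward; lengths in m; the calibration is good to about 2 mm. A picture is of the moment at which its call begins. There is no depth.
- arm.finish_job(): hands the job in; it is judged then, once.
The state is a dict: "clock": time; "joint_pos": joint angles; "qvel": joint speeds; "tau": joint torques, N m; "eef_pos": TCP position; "tcp_rot": TCP orientation; "wrist_force": force on the tool from outside, world axes, zero at the start; "torque": the same for the moment, N m; "finger_gap": finger opening in m; "grip_force": force on a finger pad.
Only numpy, scipy, OpenCV 4.12 (cv2) and the standard library are available. Lean on these libraries where they do the work, as an engineer would, in place of code of your own. Each camera call takes 0.05 s, during which the arm holds its last target. There are 200 camera calls.

### The job

One of the two hand feeders has a cassette in its channel. With the fingertips, push that feeder's slide by its upright tab all the way forward, so that it drives the cassette up to the end of the channel, then let go so that the slide springs back and latches at its half-way stop pin. Do not touch or lift the cassette, leave the empty feeder's slide at home and do not disturb the things lying around.

Things in the scene. Friction and masses are not known exactly. Their poses are not given: they have to be found in the camera images.
- feeder_a: LOADED hand feeder, the one with a cassette (left or right, varies): fixed on the worktop; base 184 (own x) x 72 (y) x 8 mm. Origin: on the worktop under the middle of base and channel; +x = push direction, away from the robot, up to 0.3 rad aside. Open channel along x, 23 mm wide, floor 8 mm, walls 16 mm high; steel slide (top 26 mm) on its rear half; rail on +y side 33 mm high.
- feeder_b: EMPTY hand feeder, same make, size and axes as the loaded one, no cassette in its channel; its slide stays home
- feeder_a_slide (a joint): loaded feeder's slide, m: 0 = home, grows along feeder +x, 0.052 = fully forward on its hard stop. Return spring 3 N at home, 6 N fully forward; the stop pin adds up to about 3 N between 0.004 and 0.024. Past about 0.027 the pin snaps in behind the slide's tooth; a slide let go then springs back and rests latched at 0.026
- feeder_b_slide (a joint): empty feeder's slide, same make and values; starts at 0
- feeder_a_push (a point): centre of the rear face of the loaded slide's upright black push tab, to be pushed along feeder +x; rides with the slide. At home x = -84, y = 0, z = 45 mm in the feeder's frame. Tab 28 mm wide, 9 mm thick; face spans z = 26 to 60 mm, carriage end below it flush within 1 mm. Behind it the 8 mm high base ends 8 mm back, then bare worktop
- feeder_a_nose (a point): loaded slide's front face in the channel, 18 mm wide, which pushes the cassette; at home x = -35 mm in the feeder's frame
- feeder_a_stop (a point): channel side of the loaded feeder's steel end stop at the far end of the channel (x = +88.5 mm in the feeder's frame), half-way up; its top is 18 mm above the worktop
- feeder_a_pin_axis (a point): loaded feeder's sprung stop pin, on its -y side (x = -32 mm): point on the pin's axis in its housing (22 x 17 mm, top 32 mm); a small black pull knob reaches out to y = -78 mm
- cassette_mid (a point): centre of the loose flat cassette in the loaded feeder, 70 x 20 x 5 mm, 11 to 18 g, length along the channel, 2 to 12 mm ahead of the nose at the start; the slide fully forward leaves it at x = +52 mm in the feeder's frame, 1.5 mm short of the end stop
- spare_cassette_mid (a point): centre of a loose spare cassette lying flat on the bare worktop, 70 x 20 x 5 mm, NOT in a feeder; bystander
- loupe_mid (a point): centre of a black eye loupe standing on the worktop, 37 mm across, 34 mm tall; bystander
- usb_key_mid (a point): centre of a USB stick lying flat, 55 x 18 x 8 mm; bystander
- marker_mid (a point): centre of a capped felt marker lying flat, 142 x 15 x 17 mm; bystander
- mouse_mid (a point): centre of a black computer mouse, 107 x 60 x 42 mm; bystander
- cassette: the same cassette as a body; origin at the centre of its underside, its length along its own y

How it is judged:
By the outcome, as a careful person would: the job done as asked, in the order asked, and still so for the second after the job is handed in, with the robot touching nothing.
It also fails if it takes over 35 s, if anything falls off the work surface, if the arm or the gripper's body presses on something with over 40 N, if the wrist force passes 120 N, or if a joint passes its speed limit or range.

## Working session

There is one attempt and no reset: what is moved stays moved. The work goes in short steps, Python scripts to look and compute and a tool call to move; the robot and the scene stay as the last step left them, time stands still between calls to the robot, and variables do not carry over. Pictures are saved under pics/ and viewed, at most 10 in all, crops included, and the job is handed in when it is done.

Besides the shell and the picture viewer there is one more tool, called after "Emit:" as name([rows], argument=value, ...), one row to a line, values as JSON. drive_tool: Moves the arm, as the interface text tells. Its arguments: {"type":"object","properties":{"increments":{"type":"array"},"force":{"type":"number"}},"required":["increments"]}

```bash
mkdir -p pics; python3 - <<'E'
from cell import arm
import cv2,numpy as np
s=arm.get_state()
print(s['clock'],s['eef_pos'],np.round(s['tcp_rot'],3).tolist(),s['wrist_force'],s['finger_gap'])
for n in("scene","top"):
    i=arm.get_image(n)
    cv2.imwrite(f"pics/{n}0.png",i['color'][:,:,::-1])
    print(n,{k:(np.round(v,4).tolist() if not isinstance(v,str) else v) for k,v in i.items() if k!='color'})
E
```

```text
0.0 [0.27769829 0.58725167 0.23068542] [[-0.904, 0.428, -0.001], [0.428, 0.904, -0.001], [0.0, -0.001, -1.0]] [0.76693962 0.44309135 0.57446416] 0.0854743541121965
scene {'vertical_fov': 53.7402, 'cx': 320.0915, 'cy': 247.2614, 'xyz': [-0.0292, -0.8421, 0.8569], 'orientation': [[0.8505, 0.3222, -0.4157], [-0.5257, 0.5432, -0.6547], [0.0148, 0.7754, 0.6314]]}
top {'vertical_fov': 42.2071, 'cx': 323.0762, 'cy': 241.0358, 'xyz': [0.3615, -0.0365, 1.3822], 'orientation': [[-0.0156, 0.9934, -0.114], [-0.9999, -0.0152, 0.0041], [0.0024, 0.114, 0.9935]]}
```

View pics/top0.png

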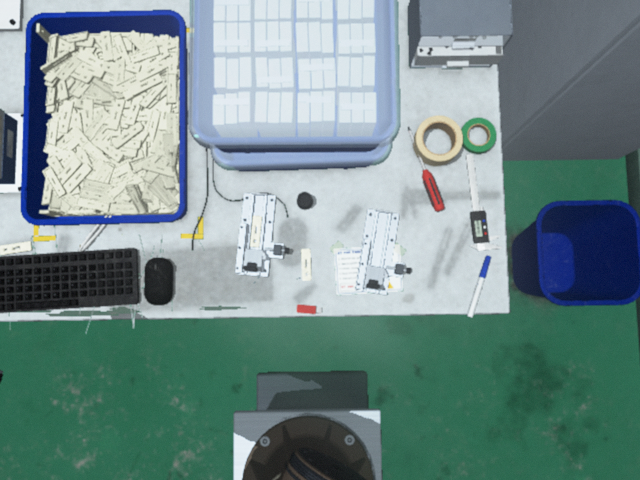

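View pics/scene0.png

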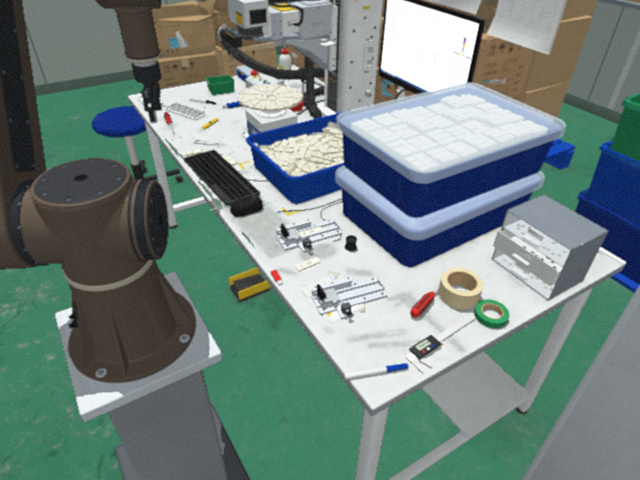

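The top view shows two feeders, centred at about (256,234) and (379,252). A cream piece seems to lie in the left one at about (257,227). The spare cassette is at (306,264), the USB stick at (309,309) and the loupe at (305,200). I'll zoom in on both feeders.

```bash
python3 - <<'E'
import cv2,numpy as np
a=cv2.imread("pics/top0.png"); s=cv2.imread("pics/scene0.png")
c=cv2.resize(a[185:305,225:425],None,fx=4,fy=4,interpolation=cv2.INTER_CUBIC)
cv2.imwrite("pics/c1.png",c)
c=cv2.resize(s[205:335,265:395],None,fx=4.5,fy=4.5,interpolation=cv2.INTER_CUBIC)
cv2.imwrite("pics/c2.png",c)
E
```

```text
(no output)
```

View pics/c1.png

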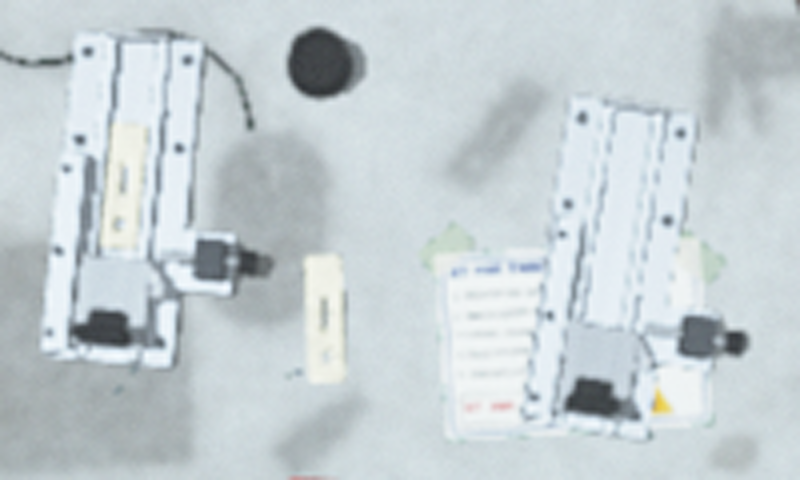

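View pics/c2.png

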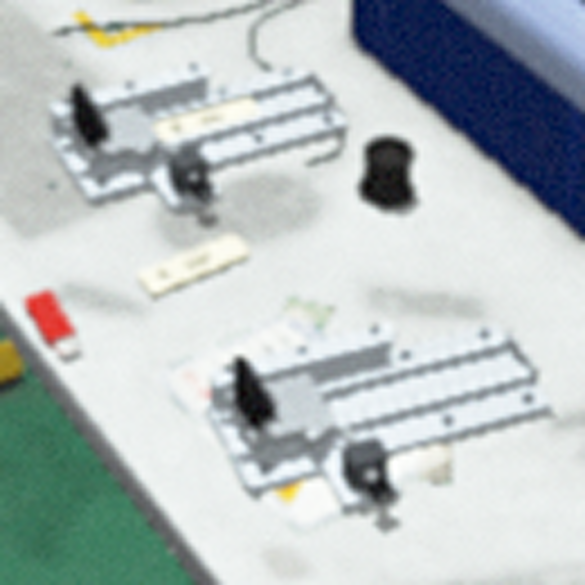

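The left feeder is loaded: the cassette is in its channel at crop (125,187), and the right channel is bare. Next I fit the feeder pose from both views.

```bash
cat > h.py <<'E'
import numpy as np
CAM={'scene':(53.7402,320.0915,247.2614,[-0.0292,-0.8421,0.8569],[[0.8505,0.3222,-0.4157],[-0.5257,0.5432,-0.6547],[0.0148,0.7754,0.6314]]),
'top':(42.2071,323.0762,241.0358,[0.3615,-0.0365,1.3822],[[-0.0156,0.9934,-0.114],[-0.9999,-0.0152,0.0041],[0.0024,0.114,0.9935]])}
def proj(n,P):
    v,cx,cy,t,R=CAM[n]; f=240/np.tan(np.radians(v/2))
    p=(np.asarray(P)-t)@np.array(R)
    return np.c_[cx-f*p[:,0]/p[:,2],cy+f*p[:,1]/p[:,2]]
def ray(n,u,z):
    v,cx,cy,t,R=CAM[n]; f=240/np.tan(np.radians(v/2))
    d=np.array(R)@[(u[0]-cx)/f,-(u[1]-cy)/f,-1]; t=np.array(t)
    return t+d*(z-t[2])/d[2]
def W(q,L):
    c,s=np.cos(q[2]),np.sin(q[2]); L=np.asarray(L,float)/1e3
    return np.c_[q[0]+c*L[:,0]-s*L[:,1],q[1]+s*L[:,0]+c*L[:,1],L[:,2]]
def ct(p): return (np.array(p)+.5)/4-.5+[225,185]
def cs(p): return (np.array(p)+.5)/4.5-.5+[265,205]
E
python3 - <<'E'
from h import *
from scipy.optimize import least_squares
L=[[-92,36,8],[-92,-36,8],[92,36,8],[92,-36,8]]
T=ct([(42,352),(172,366),(75,33),(205,42)])
S=cs([(58,108),(97,200),(318,78),(346,127)])
for w in ((1,1),(1,0),(0,1)):
    f=lambda q:np.r_[w[0]*(proj('top',W(q,L))-T).ravel(),w[1]*(proj('scene',W(q,L))-S).ravel()]
    r=least_squares(f,[.45,.1,0],loss='soft_l1')
    print(r.x.round(4),f(r.x).reshape(-1,2).round(1).tolist())
    if w==(1,1): q=r.x
C=[[-84,0,45],[-84,14,60],[-84,-14,60],[-32,-78,20],[-35,9,26],[-35,-9,26]]
print(((proj('top',W(q,C))-[225,185]+.5)*4-.5).round().tolist());print(((proj('scene',W(q,C))-[265,205]+.5)*4.5-.5).round().tolist())
print(W(q,C[:1]))
for n,p,z in(('usb',(309,309),.008),('spare',(306,264),.005),('mouse',(159,281),.03),('edge',(256,318),0)):print(n,ray('top',p,z).round(3))
E
```

```text
[ 0.5381  0.1074 -0.1119] [[-0.1, 0.5], [-0.2, 0.1], [0.8, -1.3], [0.3, -0.5], [-1.0, 5.9], [-0.4, -0.3], [-2.6, -2.4], [2.1, -0.3]]
[ 0.5375  0.1079 -0.1043] [[-0.0, 0.9], [-0.1, 0.3], [0.3, -0.9], [-0.2, -0.4], [-0.0, 0.0], [-0.0, -0.0], [-0.0, -0.0], [0.0, -0.0]]
[ 0.5409  0.1065 -0.1681] [[-0.0, -0.0], [-0.0, -0.0], [0.0, -0.0], [0.0, -0.0], [-0.0, 4.7], [-0.7, -1.3], [-0.4, -1.8], [3.1, 0.7]]
[[100.0, 341.0], [71.0, 337.0], [123.0, 342.0], [257.0, 264.0], [98.0, 253.0], [130.0, 256.0]]
[[83.0, 117.0], [74.0, 86.0], [91.0, 110.0], [210.0, 198.0], [150.0, 114.0], [161.0, 129.0]]
[[0.45466218 0.11682824 0.045     ]]
usb [ 0.369 -0.009  0.008]
spare [ 0.469 -0.003  0.005]
mouse [0.435 0.316 0.03 ]
edge [0.352 0.108 0.   ]
```

Emit:
drive_tool([
  [[0,0,-0.165],[0,0,0],0],
  [[0,0,-0.165],[0,0,0],0],
  [[0,0,0],[-16,-37,0],0],
  [[0,0,0],[-16,-37,0],0],
  [[0,0,0],[-16,-37,0],0],
  [[0,0,0],[-16,-37,0],0],
  [[0,0,0],[-16,-37,0],0],
  [[0,0,0],[-16,-37,0],0],
])

```text
clock: 1.1
eef_pos: [0.3486, 0.3549, 0.2311]
tcp_rot: [[-0.994, 0.111, -0.0], [0.111, 0.994, -0.0], [0.0, -0.0, -1.0]]
wrist_force: [0.1, -0.8, 0.2]
finger_gap: -0.0002
grip_force: 0.0
```

Emit:
drive_tool([
  [[0,0,0],[-16,-37,5],0],
  [[0,0,0],[-16,-37,10],0],
  [[0,0,0],[-16,-37,10],0],
  [[0,0,0],[-16,-37,10],0],
  [[0,0,0],[-16,-37,10],0],
  [[0,0,0],[-16,-37,10],0],
  [[0,0,0],[0,0,0],0],
  [[0,0,0],[0,0,0],0],
])

```text
clock: 2.1
eef_pos: [0.4191, 0.1251, 0.1763]
tcp_rot: [[-0.994, 0.112, -0.0], [0.112, 0.994, 0.0], [0.0, 0.0, -1.0]]
wrist_force: [0.4, 0.6, -0.5]
finger_gap: 0.0001
grip_force: 0.0
```

```bash
python3 - <<'E'
from cell import arm
import cv2,numpy as np
s=arm.get_state()
print(s['clock'],s['eef_pos'].round(4),np.round(s['tcp_rot'],3).tolist(),s['wrist_force'],s['finger_gap'],s['joint_pos'])
i=arm.get_image("wrist"); cv2.imwrite("pics/w1.png",i['color'][:,:,::-1])
print({k:np.round(v,4).tolist() for k,v in i.items() if k!='color'})
E
```

```text
2.1 [0.4191 0.1251 0.1763] [[-0.994, 0.112, -0.0], [0.112, 0.994, 0.0], [0.0, 0.0, -1.0]] [ 0.42245507  0.55593712 -0.54028014] 6.341730335255123e-05 [ 2.20540126e-01  2.62735982e-01  2.12314092e+00  2.34062006e-04
  7.56028230e-01 -1.23776125e+00]
{'vertical_fov': 65.3074, 'cx': 320.0252, 'cy': 236.4447, 'xyz': [0.3366, 0.1355, 0.3189], 'orientation': [[0.1119, -0.9411, -0.319], [0.9937, 0.106, 0.0358], [0.0001, -0.321, 0.9471]]}
```

View pics/w1.png

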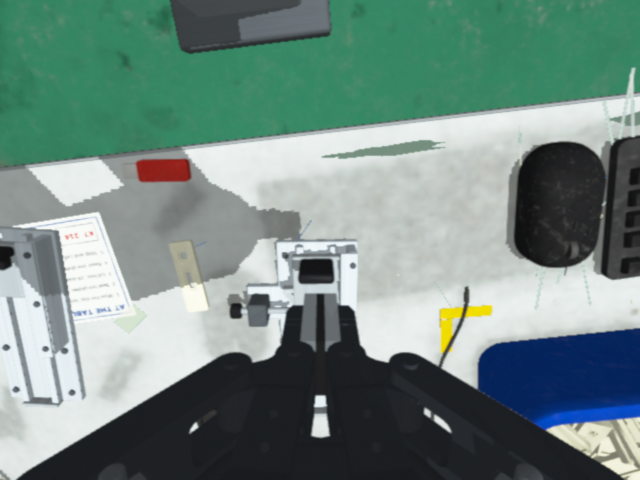

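The wrist view shows the loaded feeder. Its rear base edge runs (276,242)–(358,240), and the black tab spans cols 300–333, rows 258–283. I'll compare this with the fit.

```bash
cat >> h.py <<'E'
CAM['w']=(65.3074,320.0252,236.4447,[0.3366,0.1355,0.3189],[[0.1119,-0.9411,-0.319],[0.9937,0.106,0.0358],[0.0001,-0.321,0.9471]])
E
python3 - <<'E'
from h import *
import cv2
g=cv2.imread('pics/w1.png')
cv2.imwrite('pics/w1c.png',cv2.resize(g[225:345,220:380],None,fx=5,fy=5,interpolation=cv2.INTER_CUBIC))
for q in([.5381,.1074,-.1119],[.5375,.1079,-.1043]):
  L=[[-92,36,8],[-92,-36,8],[-84,14,26],[-84,-14,26],[-84,14,60],[-84,-14,60],[-75,14,60],[-75,-14,60]]
  print(((proj('w',W(q,L))-[220,225]+.5)*5-.5).round(0).tolist())
E
```

```text
[[675.0, 91.0], [267.0, 91.0], [553.0, 172.0], [387.0, 172.0], [559.0, 257.0], [374.0, 257.0], [558.0, 311.0], [375.0, 311.0]]
[[674.0, 86.0], [266.0, 89.0], [552.0, 168.0], [386.0, 169.0], [557.0, 252.0], [372.0, 254.0], [557.0, 306.0], [374.0, 308.0]]
```

View pics/w1c.png

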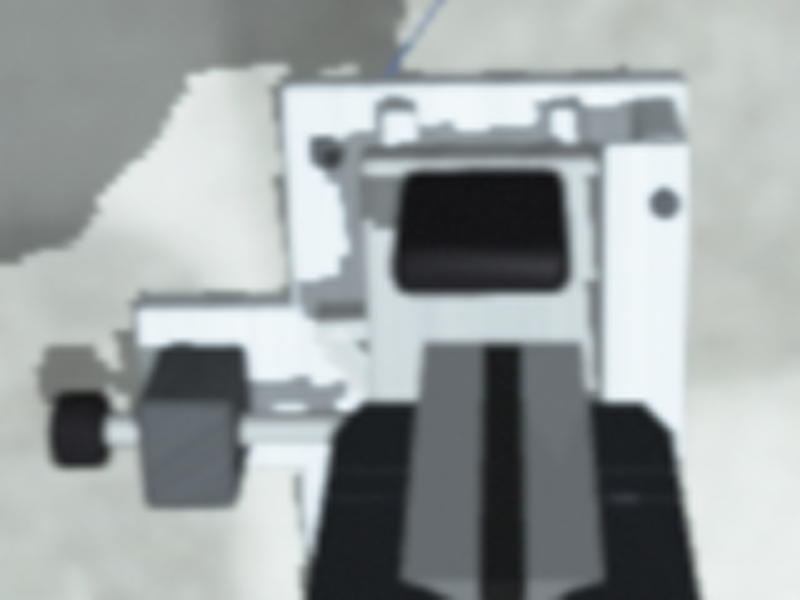

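Emit:
drive_tool([
  [[0,0,0],[0,-2,20],0],
  [[0,0,0],[0,0,28],0],
  [[0,0,0],[0,0,30],0],
  [[0,0,0],[0,0,30],0],
  [[0,0,0],[0,0,20],0],
  [[0,0,0],[0,0,10],0],
  [[0,0,0],[-5,0,0],0],
  [[0,0,0],[-5,0,0],0],
])

```text
clock: 3.15
eef_pos: [0.4298, 0.1222, 0.039]
tcp_rot: [[-0.994, 0.111, 0.001], [0.111, 0.994, 0.0], [-0.001, 0.0, -1.0]]
wrist_force: [1.0, -0.1, 1.0]
finger_gap: 0.0002
grip_force: 0.0
```

Emit:
drive_tool([
  [[0,0,0],[-2,0,0],0],
  [[0,0,0],[-2,0,0],0],
  [[0,0,0],[-2,0,0],0],
  [[0,0,0],[-2,0,0],0],
  [[0,0,0],[-2,0,0],0],
  [[0,0,0],[-2,0,0],0],
  [[0,0,0],[-2,0,0],0],
  [[0,0,0],[-2,0,0],0],
])

```text
clock: 4.15
eef_pos: [0.4444, 0.12, 0.0382]
tcp_rot: [[-0.994, 0.112, -0.001], [0.112, 0.994, -0.0], [0.001, -0.0, -1.0]]
wrist_force: [-3.1, 1.5, 2.0]
finger_gap: -0.0002
grip_force: 1.7
```

Emit:
drive_tool([
  [[0,0,0],[-2,0,0],0],
  [[0,0,0],[-2,0,0],0],
  [[0,0,0],[-2,0,0],0],
  [[0,0,0],[-2,0,0],0],
  [[0,0,0],[-2,0,0],0],
  [[0,0,0],[-2,0,0],0],
  [[0,0,0],[-2,0,0],0],
  [[0,0,0],[-2,0,0],0],
])

```text
clock: 5.15
eef_pos: [0.46, 0.1182, 0.0382]
tcp_rot: [[-0.994, 0.112, -0.001], [0.112, 0.994, -0.0], [0.001, -0.0, -1.0]]
wrist_force: [-6.1, 4.2, 1.9]
finger_gap: -0.0005
grip_force: 3.9
```

Emit:
drive_tool([
  [[0,0,0],[-2,0,0],0],
  [[0,0,0],[-2,0,0],0],
  [[0,0,0],[-2,0,0],0],
  [[0,0,0],[-2,0,0],0],
  [[0,0,0],[-2,0,0],0],
  [[0,0,0],[-2,0,0],0],
  [[0,0,0],[-2,0,0],0],
  [[0,0,0],[-2,0,0],0],
])

```text
clock: 6.15
eef_pos: [0.4764, 0.1165, 0.0382]
tcp_rot: [[-0.994, 0.112, -0.0], [0.112, 0.994, -0.0], [0.0, -0.0, -1.0]]
wrist_force: [-4.6, 1.3, -1.5]
finger_gap: 0.0003
grip_force: 2.7
```

Emit:
drive_tool([
  [[0,0,0],[-1.5,0,0],0],
  [[0,0,0],[-1.5,0,0],0],
  [[0,0,0],[-1.5,0,0],0],
  [[0,0,0],[-1.5,0,0],0],
  [[0,0,0],[-1,0,0],0],
  [[0,0,0],[-1,0,0],0],
  [[0,0,0],[-1,0,0],0],
  [[0,0,0],[0,0,0],0],
])

```text
clock: 7.15
eef_pos: [0.4854, 0.1155, 0.0382]
tcp_rot: [[-0.994, 0.112, -0.0], [0.112, 0.994, -0.0], [0.0, -0.0, -1.0]]
wrist_force: [-5.1, 0.6, -1.2]
finger_gap: -0.0
grip_force: 2.7
```

Emit:
drive_tool([
  [[0,0,0],[-1,0,0],0],
  [[0,0,0],[-1,0,0],0],
  [[0,0,0],[-1,0,0],0],
  [[0,0,0],[-1,0,0],0],
  [[0,0,0],[-1,0,0],0],
  [[0,0,0],[-0.5,0,0],0],
  [[0,0,0],[-0.5,0,0],0],
  [[0,0,0],[0,0,0],0],
])

```text
clock: 8.15
eef_pos: [0.4913, 0.1149, 0.0382]
tcp_rot: [[-0.994, 0.112, -0.0], [0.112, 0.994, 0.0], [0.0, -0.0, -1.0]]
wrist_force: [-5.8, 1.6, -1.8]
finger_gap: 0.0001
grip_force: 2.9
```

Emit:
drive_tool([
  [[0,0,0],[-0.5,0,0],0],
  [[0,0,0],[-0.5,0,0],0],
  [[0,0,0],[-0.5,0,0],0],
  [[0,0,0],[-0.5,0,0],0],
  [[0,0,0],[-0.5,0,0],0],
  [[0,0,0],[-0.5,0,0],0],
  [[0,0,0],[0,0,0],0],
  [[0,0,0],[0,0,0],0],
])

```text
clock: 9.15
eef_pos: [0.4942, 0.1146, 0.0382]
tcp_rot: [[-0.994, 0.112, -0.001], [0.112, 0.994, 0.0], [0.001, -0.0, -1.0]]
wrist_force: [-6.1, 3.4, -1.4]
finger_gap: -0.0001
grip_force: 3.0
```

Emit:
drive_tool([
  [[0,0,0],[-0.5,0,0],0],
  [[0,0,0],[-0.5,0,0],0],
  [[0,0,0],[-0.5,0,0],0],
  [[0,0,0],[-0.5,0,0],0],
  [[0,0,0],[0,0,0],0],
  [[0,0,0],[0,0,0],0],
  [[0,0,0],[0,0,0],0],
  [[0,0,0],[0,0,0],0],
])

```text
clock: 10.15
eef_pos: [0.4948, 0.1145, 0.0382]
tcp_rot: [[-0.994, 0.112, -0.003], [0.112, 0.994, -0.0], [0.003, -0.0, -1.0]]
wrist_force: [-13.1, 7.4, 5.4]
finger_gap: 0.0002
grip_force: 6.8
```

Emit:
drive_tool([
  [[0,0,0],[-0.5,0,0],0],
  [[0,0,0],[-0.5,0,0],0],
  [[0,0,0],[-0.5,0,0],0],
  [[0,0,0],[0,0,0],0],
  [[0,0,0],[0,0,0],0],
  [[0,0,0],[0,0,0],0],
  [[0,0,0],[0,0,0],0],
  [[0,0,0],[0,0,0],0],
])

```text
clock: 11.15
eef_pos: [0.4948, 0.1144, 0.0381]
tcp_rot: [[-0.994, 0.112, -0.005], [0.112, 0.994, -0.0], [0.005, -0.001, -1.0]]
wrist_force: [-19.1, 10.8, 13.3]
finger_gap: 0.0002
grip_force: 10.6
```

```bash
python3 - <<'E'
from cell import arm
import cv2
from h import *
a=arm.get_image("top")['color'][:,:,::-1][185:305,225:325]; s=arm.get_image("scene")['color'][:,:,::-1][205:285,265:365]
a=cv2.resize(a,(400,480),interpolation=cv2.INTER_CUBIC); s=cv2.resize(s,(400,320),interpolation=cv2.INTER_CUBIC)
s=cv2.copyMakeBorder(s,0,160,0,0,cv2.BORDER_CONSTANT)
cv2.imwrite("pics/p1.png",cv2.hconcat([a,s]))
q=[.537,.109,-.11]
P=W(q,[[52,0,13],[87,10,13],[87,-10,13],[17,10,13],[17,-10,13],[-32,9,26]])
print(((proj('top',P)-[225,185]+.5)*4-.5).round().tolist(),((proj('scene',P)-[265,205]+.5)*4-.5+[400,0]).round().tolist())
E
```

```text
[[131.0, 105.0], [119.0, 41.0], [155.0, 45.0], [106.0, 165.0], [142.0, 168.0], [96.0, 250.0]] [[643.0, 92.0], [679.0, 73.0], [691.0, 88.0], [595.0, 96.0], [606.0, 111.0], [535.0, 100.0]]
```

View pics/p1.png

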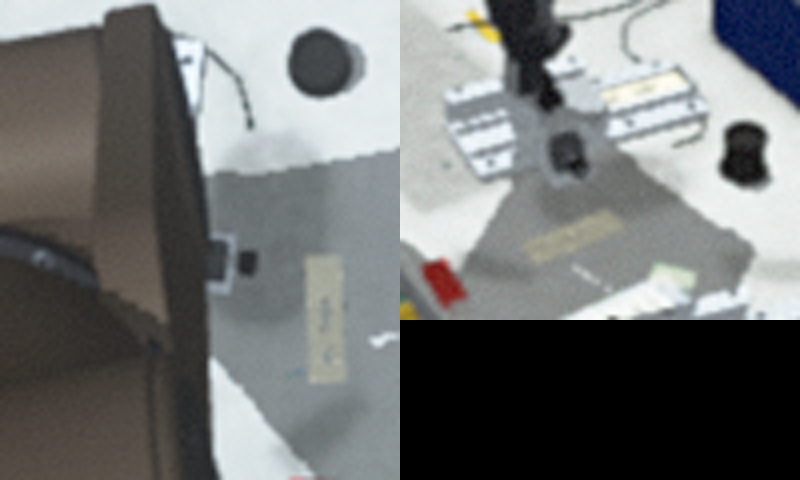

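It is on the hard stop: the force climbed to 19 N with no further motion, and the cassette is at the channel end at about (640,90). Backing off now.

Emit:
drive_tool([
  [[0,0,0],[3,0,0],0],
  [[0,0,0],[5,0,0],0],
  [[0,0,0],[5,0,0],0],
  [[0,0,0],[6,0,0],0],
  [[0,0,0],[8,0,0],0],
  [[0,0,0],[10,0,0],0],
  [[0,0,0],[10,0,0],0],
  [[0,0,0],[10,0,0],0],
])

```text
clock: 12.25
eef_pos: [0.4411, 0.1206, 0.0385]
tcp_rot: [[-0.994, 0.112, 0.001], [0.112, 0.994, 0.0], [-0.001, 0.0, -1.0]]
wrist_force: [0.8, -1.1, -0.0]
finger_gap: -0.0001
grip_force: 0.0
```

Emit:
drive_tool([
  [[0,0,0],[10,0,0],0],
  [[0,0,0],[8,0,0],0],
  [[0,0,0],[0,0,-10],0],
  [[0,0,0],[0,0,-25],0],
  [[0,0,0],[0,0,-35],0],
  [[0,0,0],[0,0,-35],0],
  [[0,0,0],[0,0,-30],0],
  [[0,0,0],[0,0,-10],0],
])

```text
clock: 13.25
eef_pos: [0.4246, 0.1226, 0.1855]
tcp_rot: [[-0.994, 0.112, 0.004], [0.112, 0.994, 0.001], [-0.003, 0.001, -1.0]]
wrist_force: [0.3, 0.0, -0.9]
finger_gap: -0.0002
grip_force: 0.0
```

Emit:
drive_tool([
  [[0,0,0],[8,30,-5],0],
  [[0,0,0],[8,37,-5],0],
  [[0,0,0],[8,37,-5],0],
  [[0,0,0],[8,37,0],0],
  [[0,0,0],[8,37,0],0],
  [[0,0,0],[8,37,0],0],
  [[0,0,0],[8,30,0],0],
  [[0,0,0],[0,0,0],0],
])

```text
clock: 14.25
eef_pos: [0.3947, 0.3738, 0.1977]
tcp_rot: [[-0.994, 0.109, -0.0], [0.109, 0.994, -0.0], [0.0, -0.0, -1.0]]
wrist_force: [-0.6, -0.2, 0.1]
finger_gap: 0.0002
grip_force: 0.0
```

```bash
python3 - <<'E'
from cell import arm
import cv2
from h import *
a=arm.get_image("top")['color'][:,:,::-1][185:305,225:325]; s=arm.get_image("scene")['color'][:,:,::-1][205:285,265:365]
a=cv2.resize(a,(400,480),interpolation=cv2.INTER_CUBIC); s=cv2.resize(s,(400,320),interpolation=cv2.INTER_CUBIC)
s=cv2.copyMakeBorder(s,0,160,0,0,cv2.BORDER_CONSTANT)
cv2.imwrite("pics/p2.png",cv2.hconcat([a,s]))
q=[.537,.109,-.11]
for d in(0,26,52):
  P=W(q,[[-84+d,0,60],[-75+d,0,60],[52,0,13]])
  print(d,((proj('top',P)-[225,185]+.5)*4-.5).round().tolist())
E
```

```text
0 [[94.0, 342.0], [96.0, 325.0], [131.0, 105.0]]
26 [[100.0, 293.0], [101.0, 276.0], [131.0, 105.0]]
52 [[105.0, 245.0], [107.0, 228.0], [131.0, 105.0]]
```

View pics/p2.png

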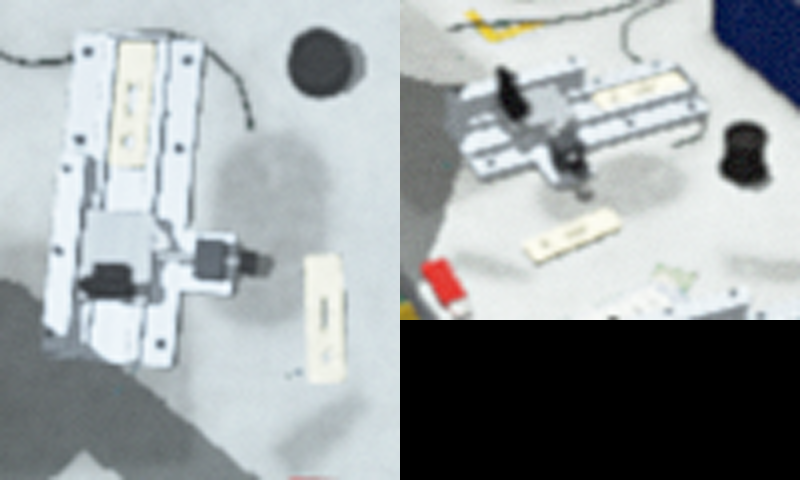

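The slide rests half-way: the tab spans rows 264–298, against about 276–293 predicted for 26 mm. The cassette is at the channel end, rows 42–165, and the bystanders are untouched.

```bash
python3 -c "
from cell import arm
print(arm.finish_job())"
```

```text
the job is handed in; nothing more can be done
None
```

I pushed the loaded (left) feeder's slide to its hard stop, which drove the cassette to the channel end. On release the slide sprang back and latched half-way, the final images show no bystander near it moved, and the job is handed in at about 14 s.

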